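# Isolate the drill press console and pop its fuse hatch

### The job

The drill press has to have its fuses checked: switch its control console off by pushing the toggle lever over towards the front of the console, and only then press the fuse hatch down once, at the ribbed finger pad on its free edge, to release its push-push latch. Take the finger away, let the hatch pop up, leave it alone and watch until it has stood wide open for a good second. Only touch and push: do not pick up or shove the console, and leave the other things on the bench where they are.

Things in the scene. Friction and masses are not known exactly. Their poses are not given: they have to be found in the camera images.
- console: Grey motor control console, loose on rubber feet, 3 kg, 190 deep (x) x 270 wide (y), flat top 85 above the bench. Origin: centre of its underside; x points to its rear (two cable glands there), -x is its front, y its left. On its top: toggle switch at the right, blank cover in the middle, fuse hatch at the left, a speed knob (16 high) at x -58, y -85, low meter and lamps along the front.
- toggle_tip (a point): Near the end of the main switch, a steel bat-handle toggle lever 13 thick. The point is on its axis, 42 from the pivot (at console x 6, y -85, z 90); metal ends 6.5 further. On: leans 0.35 rad to the console's rear, point 129 above the bench; off: leans as much to the front. The point travels 29 along the console's -x.
- toggle (a joint): Angle of the toggle lever in rad: 0 on (leaning to the console's rear), 0.70 off (leaning to the front, the operator's side). It snaps over its middle (0.35) and stays at either end; starting it takes about 2 N at the tip, along the console's -x.
- hatch_press (a point): Where to press: top of the ribbed finger pad of the fuse hatch, on its centre line, 64 from its hinge, 16 from its free (front) edge; 92 above the bench when shut. The hatch is a plain black cover 80 (along console x) x 66 wide, 12 thick, standing 7 proud of the console's top, its centre at console x 16, y 78, with two steel hinge knuckles at its rear edge.
- hatch (a joint): Fuse hatch angle, rad: 0 shut and latched, 1.10 fully open (free edge up, about 160 above the bench), negative pressed in. About 3 N down at the pad pushes it in 5 mm to a firm stop at -0.080; pressed past -0.065 and let go, it is released and springs swing it up to 1.10 in about 1 s, where it stays. Pressed down again it would latch shut. It cannot be pulled open.
- blank_cover (a point): Not to be used: top centre of a black blank cover of the hatch's size (80 x 66, 7 high) beside the hatch, screwed down with four screws, without ribs or hinge. It does not move.
- fuse_carton: Bystander, to be left alone: small cardboard carton 22 x 42 x 28 standing on the console's top, near its rear edge. Origin: centre of its underside.
- chuck_key: Bystander, to be left alone: steel T-handled drill chuck key, 87 x 75, 24 high, lying on the bench beside the console. Origin: centre of its underside (about the middle of its length).
- screwdriver: Bystander, to be left alone: screwdriver with a wooden handle, 190 long, lying on the bench along the console's left side. Origin: centre of its underside (about the middle of its length).
- offcut: Bystander, to be left alone: wooden block 130 x 68 x 38 lying on the bench beside the console. Origin: centre of its underside.
- oiler: Bystander, to be left alone: plain white plastic oil bottle, 52 across and 125 tall, behind the console. Origin: centre of its underside.
- tin: Bystander, to be left alone: open round steel tin, 72 across and 62 tall, behind the console. Origin: centre of its underside.

How it is judged:
By the outcome, as a careful person would: the job done as asked, in the order asked, and still so for the second after the job is handed in, with the robot touching nothing.
It also fails if it takes over 43 s, if anything falls off the work surface, if the arm or the gripper's body presses on something with over 40 N, if the wrist force passes 120 N, or if a joint passes its speed limit or range.

### The arm

A 7-joint arm with a two-finger parallel gripper is mounted at the origin on the work surface. World frame = base frame: x ahead of the robot, y to its left, z up, the work surface at z = 0. Lengths are in mm, angles in rad, forces in N, time in s.
With the tool pointing down it reaches from about 400 to 875 mm from the base axis. Payload 4.4 kg.
Tool frame: the origin (TCP) lies midway between the tips of the shut fingers; the grasp point (between the pads) lies behind it (ctrl.grip_point_offset is the x of the grasp point in the tool frame, in mm); x points along the fingers, z is the direction in which the jaws open and shut, and the axes are right-handed (so a half turn about x gives the same grasp; the last joint's range is limited). The gripper opens to 85 mm and grips with 20 to 120 N. Pads are 22 mm wide; open, the fingers measure 114 mm over their backs; the gripper's body (76 mm by 85 mm) begins 54 mm behind the grasp point. The pads swing forward as they close: fully open they stand 13 mm farther back than shut.
Start: joints at [-1.21, 0.628, 0.038, 1.517, -0.027, 0.996, -0.02], TCP at [269.052, 591.717, 205.313] pointing down, gripper open.
Joint ranges: [-3.06, 3.06], [-0.37, 2.12], [-1.25, 1.32], [0.18, 2.47], [-1.1, 4.24], [0.23, 1.98], [-2.94, 2.94]. Speed limits (rad/s): [2.57, 2.57, 3.14, 3.14, 3.14, 3.14, 3.14].

### API

Orientations are given as [roll, pitch, yaw] about the fixed x, y, z axes, in that order (R = Rz(yaw) Ry(pitch) Rx(roll)).
In Python, from cell import status, eyes, ctrl gives the robot as it stands. The module is installed in compiled form; this text tells all that it offers.
- The arm moves only by the tool apply_moves, never from a script. Its argument "targets" is a list of rows, each a list of 3 entries, a list of its own where there are three numbers: the shift along the tool's x, y, z in mm, then the turn about the tool's x in degrees, then the finger opening in mm, from 0 to 85.4. In form: [[[dx, dy, dz], roll, claw], ...]. A call has 1 to 10 rows; each row shifts and turns the pose as measured when the row begins, along the tool's axes as they then stand; what a row does not reach is not made up. A row lasts 1/8 s, in which the tool goes at most 62.5 mm and 10.7 degrees, less where a joint would pass 70% of its speed; a pose out of reach is approached as far as the arm can. A call is refused whole if a number of a shift passes 62.5 or a number of a turn 10.7, either way. A call with a gripper value outside its range is refused whole. The fingers move at their own pace and stop on an object; the grip force is fixed at half the most. Time passes only in rows, so rows that do not move let the fingers close. It gives the time, the measured TCP pose, the force and the opening at its end, in the units of the state.
- status.read_state(): the state, without advancing time (a new reading comes with each control period).
- eyes.get_image(name): name is "scene" or "top" or "wrist"; returns (picture, depth): 480x640x3 uint8, blue, green, red; 480x640 float32, mm along the optical axis (not along the pixel's ray), 0 where there is no reading.
- eyes.camera_params(name): a dict with "fx", "fy", "cx", "cy" (pixels), "dist" ([k1, k2, p1, p2, k3] as OpenCV has them; the pictures are not rectified), "R" (3x3) and "t" (3): a world point X has camera coordinates R X + t. Camera axes: x right, y down, z forward; pixel columns grow to the right and rows downward; lengths in mm; the calibration is good to about 2 mm. A picture is of the moment at which its call begins: read the wrist's pose just before it. camera_params takes no time and is no camera call; for the wrist camera it gives the pose at the moment of the call.
- ctrl.finish_job(): hands the job in, once; it reports no verdict.
The state is a dict: "clock": time; "qpos": joint angles; "qd": joint speeds; "tau": joint torques, N m; "eef_pos": TCP position; "tool_rot": TCP orientation; "force": force on the tool from outside, world axes, zero at the start; "torque": the same for the moment, N m; "width": finger opening in mm.
Only numpy, scipy, OpenCV 4.12 (cv2) and the standard library are available. Lean on these libraries where they do the work, as an engineer would, in place of code of your own. Each camera call takes 0.05 s, during which the arm holds its last target.

## Working session

There is one attempt and no reset: what is moved stays moved. The work goes in short steps, Python scripts to look and compute and a tool call to move; the robot and the scene stay as the last step left them, time stands still between calls to the robot, and variables do not carry over. Pictures are saved under pics/ and viewed, and the job is handed in when it is done.

Besides the shell and the picture viewer there is one more tool, called after ">>>" in YAML: its name, and indented under it one key for each argument. apply_moves: Moves the arm, as the interface text tells. Its arguments: {"type":"object","properties":{"targets":{"type":"array"}},"required":["targets"]}

```bash
mkdir -p pics; cat > h.py <<'E'
import numpy as np,cv2
from cell import status,eyes,ctrl
def grab(n,tag):
    p=eyes.camera_params(n); im,d=eyes.get_image(n)
    cv2.imwrite(f'pics/{tag}.png',im); np.savez(f'{tag}.npz',im=im,d=d,**{k:np.array(v) for k,v in p.items()})
def load(tag): return np.load(f'{tag}.npz')
def K(p): return np.array([[p['fx'],0,p['cx']],[0,p['fy'],p['cy']],[0,0,1]],float)
def ray(p,uv):
    n=cv2.undistortPoints(np.array([[uv]],float),K(p),p['dist'])[0,0]
    d=p['R'].T@np.array([n[0],n[1],1]); c=-p['R'].T@p['t']; return c,d
def onz(p,uv,z):
    c,d=ray(p,uv); return c+d*(z-c[2])/d[2]
def dep(p,uv):
    u,v=map(int,np.round(uv)); c,d=ray(p,uv); return c+d*float(p['d'][v,u])
def proj(p,X):
    return cv2.projectPoints(np.array(X,float).reshape(-1,1,3),cv2.Rodrigues(p['R'])[0],p['t'],K(p),p['dist'])[0][:,0]
E
python3 - <<'E'
from h import *
s=status.read_state();print({k:np.round(v,3) for k,v in s.items()}, ctrl.grip_point_offset)
grab('scene','scene0');grab('top','top0')
E
```

```text
{'clock': np.float64(0.0), 'qpos': array([-1.21 ,  0.629,  0.038,  1.518, -0.027,  0.996, -0.02 ]), 'qd': array([-0.001,  0.001, -0.   ,  0.001, -0.   ,  0.   ,  0.001]), 'tau': array([-0.0000e+00, -5.6339e+01,  1.2260e+00, -1.9345e+01,  1.1000e-02,
        1.0000e-02,  0.0000e+00]), 'eef_pos': array([268.755, 591.066, 204.381]), 'tool_rot': array([-3.136,  1.569, -1.992]), 'force': array([ 0.922, -0.625,  0.116]), 'torque': array([-0.001, -0.007,  0.044]), 'width': np.float64(85.448)} -18.700000000000003
```

View pics/top0.png

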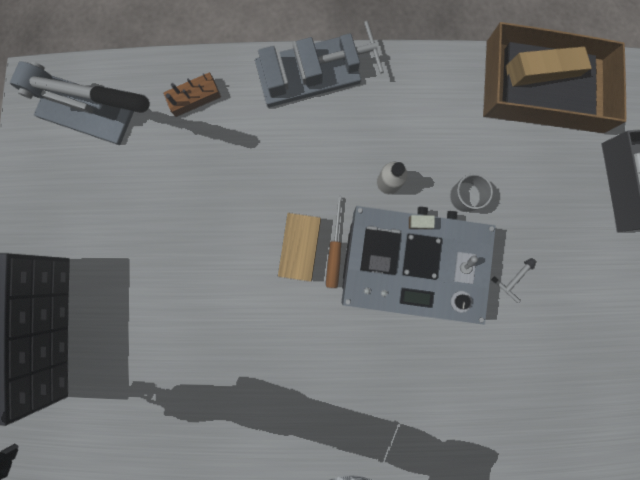

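View pics/scene0.png

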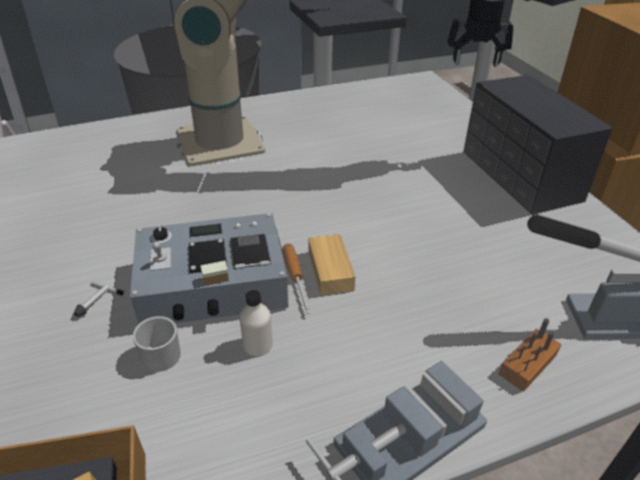

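Top view: the console spans (345–495, 207–322) with its rear upward. The hatch is at (380,252) with its pad at about (380,263). The blank cover is at (422,257), the toggle at about (470,264), the knob at (461,302) and the carton at (422,221).

```bash
python3 - <<'E'
from h import *
t=load('top0');s=load('scene0')
im=t['im'][190:340,330:510]; cv2.imwrite('pics/topc.png',cv2.resize(im,None,fx=4.4,fy=4,interpolation=cv2.INTER_CUBIC)[:600])
im=s['im'][200:330,110:310]; cv2.imwrite('pics/scc.png',cv2.resize(im,None,fx=4,fy=4,interpolation=cv2.INTER_CUBIC))
E
```

```text
(no output)
```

View pics/topc.png

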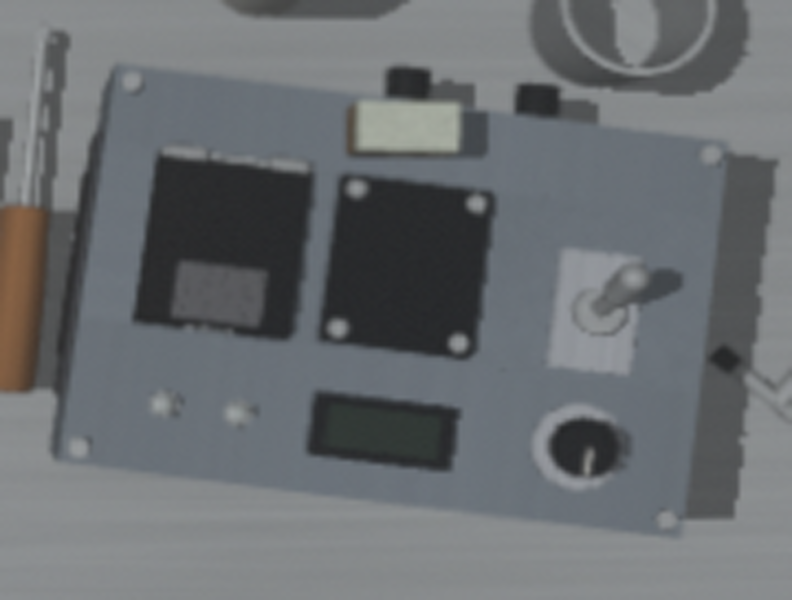

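View pics/scc.png

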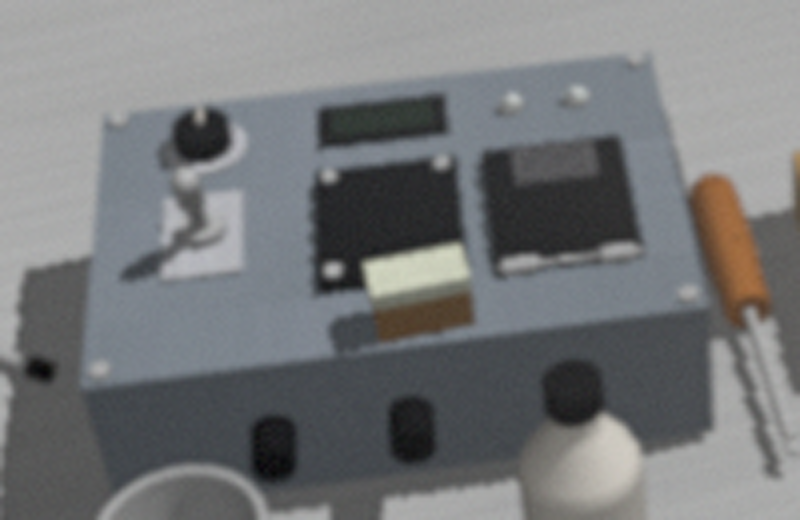

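```bash
python3 - <<'E'
from h import *
t=load('top0');s=load('scene0')
f=lambda x,y:(x/4.4+330-.5+.5/4.4,y/4+190-.5+.5/4)
g=lambda x,y:(x/4+110-.4,y/4+200-.4)
C=[(95,135),(95,-135),(-95,-135),(-95,135)]
W=np.array([onz(t,f(*p),85) for p in [(113,65),(727,143),(683,537),(55,460)]])
W2=np.array([onz(s,g(*p),85) for p in [(710,305),(83,387),(104,115),(650,55)]])
for w in (W,W2):
    print(w.round(1).tolist())
    A=np.array(C,float);B=w[:,:2];a=A-A.mean(0);b=B-B.mean(0)
    th=np.arctan2((a[:,0]*b[:,1]-a[:,1]*b[:,0]).sum(),(a*b).sum())
    R=np.array([[np.cos(th),-np.sin(th)],[np.sin(th),np.cos(th)]]);c=B.mean(0)
    print('c',c,'th',th,'res',(b-a@R.T).round(1).tolist())
    T=lambda x,y:(c+R@[x,y]).round(1)
    print('tip',T(6+14.4,-85),'off',T(6-14.4,-85),'hp',T(56-64-0,78),'knob',T(-58,-85))
print('tip top',onz(t,f(634,277),132),'scene',onz(s,g(185,185),132),'pad',onz(t,f(220,293),92),onz(s,g(556,163),92), 'padcorners',[onz(t,f(*p),92).round(1)[:2] for p in [(176,260),(268,268),(263,326),(170,318)]])
print('depth z tip',[dep(t,f(634+i,277)).round(1).tolist() for i in(-3,0,3)],'pad',dep(t,f(220,293)), 'top',dep(t,f(530,140)),'bench',dep(t,f(30,560)))
R0=eyes.camera_params('wrist');print(status.read_state()['tool_rot'])
from scipy.spatial.transform import Rotation as Ro
print(Ro.from_euler('xyz',status.read_state()['tool_rot']).as_matrix().round(3))
E
```

```text
[[658.1, -10.6, 85.0], [618.2, -278.4, 85.0], [431.7, -252.0, 85.0], [471.9, 17.1, 85.0]]
c [ 544.95898178 -130.94870494] th -0.14678913352006684 res [[-0.6, 0.7], [-1.0, 0.0], [0.5, -1.4], [1.2, 0.6]]
tip [ 552.7 -218. ] off [ 524.2 -213.8] hp [548.5 -52.6] knob [ 475.2 -206.6]
[[660.7, -11.1, 85.0], [620.6, -277.2, 85.0], [433.9, -249.7, 85.0], [477.0, 15.8, 85.0]]
c [ 548.02710057 -130.55576314] th -0.15206192738816787 res [[-1.7, 0.4], [-0.9, 1.2], [0.2, -0.1], [2.4, -1.5]]
tip [ 555.3 -217.7] off [ 526.8 -213.3] hp [551.9 -52.2] knob [ 477.8 -205.8]
tip top [ 553.01766289 -217.83537662  132.        ] scene [ 560.01869623 -217.85059229  132.        ] pad [549.03341369 -53.60506615  92.        ] [551.93299108 -51.78105125  92.        ] padcorners [array([564.6, -35.2]), array([560.5, -74.3]), array([533.5, -71.6]), array([537.6, -32.2])]
depth z tip [[552.8, -214.5, 137.9], [552.9, -216.8, 135.0], [552.9, -218.0, 134.9]] pad [548.92815735 -53.07677758  96.01415783] top [ 620.51250112 -191.31718043   83.8931155 ] bench [414.84894305  25.64088897  -1.02052209]
[-3.1210108   1.5691822  -1.97703514]
[[-0.001 -0.91   0.414]
 [-0.001  0.414  0.91 ]
 [-1.    -0.    -0.002]]
```

>>> apply_moves:
  targets:
    - [[0, 0, 0], -8, 0]
    - [[0, 0, 0], -8, 0]
    - [[0, -27, -47], 0, 0]
    - [[0, -27, -47], 0, 0]
    - [[0, -27, -47], 0, 0]
    - [[0, -27, -47], 0, 0]
    - [[0, -27, -47], 0, 0]
    - [[0, -27, -47], 0, 0]
    - [[0, -27, -47], 0, 0]
    - [[0, -27, -47], 0, 0]

```text
clock: 1.35
eef_pos: [432.8, 180.2, 201.1]
tool_rot: [2.492, 1.565, -2.349]
force: [0.8, 0.2, 0.2]
width: -0.3
```

```bash
cat >> h.py <<'E'
from scipy.spatial.transform import Rotation as Ro
CC=np.array([546.3,-130.8]);TH=-.149
def tow(x,y,z):
    c,s=np.cos(TH),np.sin(TH); return np.array([CC[0]+c*x-s*y,CC[1]+s*x+c*y,z])
def rep(cx,cy,z):
    s=status.read_state();M=Ro.from_euler('xyz',s['tool_rot']).as_matrix();p=np.array(s['eef_pos'])
    c,si=np.cos(TH),np.sin(TH);d=p[:2]-CC
    print('clk',round(s['clock'],2),'pos',p.round(1),'console xy',[round(c*d[0]+si*d[1],1),round(-si*d[0]+c*d[1],1)],'shift',(M.T@(tow(cx,cy,z)-p)).round(1),'z ang',np.degrees(np.arctan2(M[1,2],M[0,2])).round(2),'want',90+np.degrees(TH),'tilt',M[:,0].round(3),'F',np.round(s['force'],1),'w',round(s['width'],1),'q7',round(s['qpos'][6],2))
E
python3 -c "
from h import *
rep(52,-85,180)"
```

```text
clk 1.35 pos [432.8 180.2 201.1] console xy [np.float64(-158.4), np.float64(290.7)] shift [  22.2 -202.7 -379.8] z ang 82.64 want 81.46292885255073 tilt [-0.004 -0.004 -1.   ] F [0.8 0.2 0.2] w -0.3 q7 0.97
```

>>> apply_moves:
  targets:
    - [[1, -26, -48], 0.5, 0]
    - [[1, -26, -48], 0.5, 0]
    - [[1, -26, -48], 0, 0]
    - [[1, -26, -48], 0, 0]
    - [[1, -26, -48], 0, 0]
    - [[1, -26, -48], 0, 0]
    - [[1, -26, -48], 0, 0]
    - [[1, -20, -40], 0, 0]
    - [[0, 0, 0], 0, 0]

```text
clock: 2.48
eef_pos: [581.1, -240.1, 191.2]
tool_rot: [2.408, 1.562, -2.458]
force: [-0.3, -0.0, -0.6]
width: 0.3
```

```bash
python3 -c "
from h import *
rep(52,-85,118)
grab('top','top1');grab('wrist','w1')
im=cv2.imread('pics/top1.png')[190:340,330:510]; cv2.imwrite('pics/top1c.png',cv2.resize(im,None,fx=4.4,fy=4,interpolation=cv2.INTER_CUBIC)[:600])
"
```

```text
clk 2.48 pos [ 581.1 -240.1  191.2] console xy [np.float64(50.6), np.float64(-102.9)] shift [73.1 -1.7 18.4] z ang 81.22 want 81.46292885255073 tilt [-0.007 -0.005 -1.   ] F [-0.3 -0.  -0.6] w 0.3 q7 1.77
```

View pics/top1c.png

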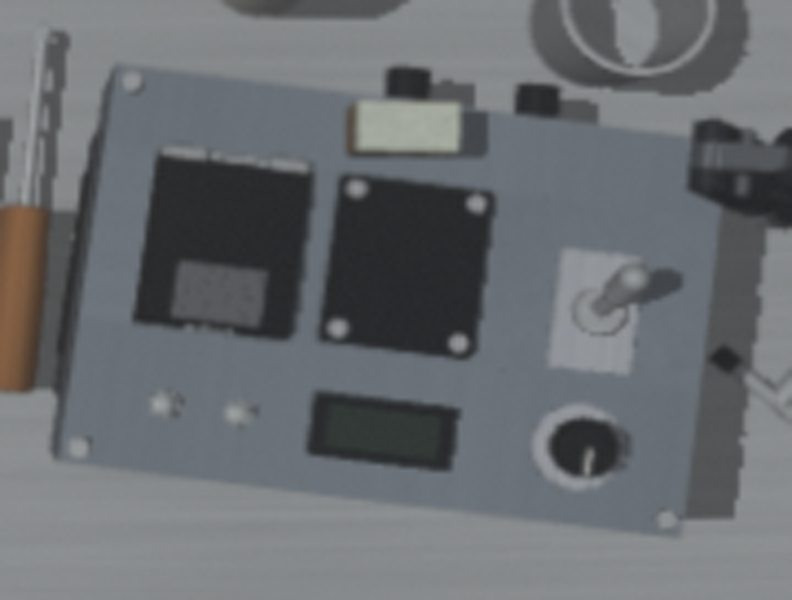

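View pics/w1.png

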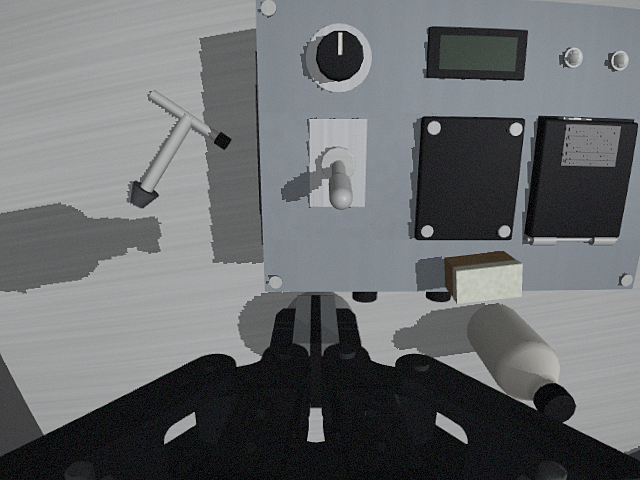

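The wrist view shows the lever end at about (342,200), the hatch pad at (589,145), and shut fingers at about (318,300). I'll check these points against the console fit.

```bash
python3 -c "
from h import *
w=load('w1')
for n,uv,z in [('tip',(342,198),134),('pad',(591,145),92),('rr corner',(265,291),85),('fr',(257,0),85),('knob',(340,57),101)]: print(n,onz(w,uv,z).round(1),dep(w,uv).round(1))
for a in [(20.4,-85,129),(-8,78,92),(95,-135,85),(-58,-85,101)]: print(tow(*a).round(1),proj(w,[tow(*a)]).round(0))
s=status.read_state();print('tcp px',proj(w,[s['eef_pos']]))
"
```

```text
tip [ 555.2 -218.6  134. ] [ 554.9 -218.7  135.6]
pad [551.8 -53.1  92. ] [551.2 -55.5  95.8]
rr corner [ 621.8 -279.3   85. ] [ 621.6 -279.2   85.5]
fr [ 437.4 -250.8   85. ] [ 437.3 -250.8   84.8]
knob [ 479.6 -207.5  101. ] [ 479.6 -207.5  101.3]
[ 553.9 -217.9  129. ] [[342. 194.]]
[550.  -52.5  92. ] [[592. 142.]]
[ 620.2 -278.4   85. ] [[266. 289.]]
[ 476.3 -206.2  101. ] [[341.  51.]]
tcp px [[319.8351343  286.60871273]]
```

>>> apply_moves:
  targets:
    - [[0, -4, 18], 0, 0]
    - [[35, 0, 0], 0, 0]
    - [[30, 0, 0], 0, 0]
    - [[8, 0, 0], 0, 0]
    - [[0, 0, 0], 0, 0]

```text
clock: 3.2
eef_pos: [591.0, -202.4, 118.5]
tool_rot: [0.85, 1.565, 2.287]
force: [0.1, -0.2, 0.5]
width: -0.4
```

```bash
python3 -c "
from h import *
rep(52,-85,118)
grab('wrist','w2')
"
```

```text
clk 3.2 pos [ 591.  -202.4  118.5] console xy [np.float64(54.8), np.float64(-64.2)] shift [  0.4   3.1 -20.7] z ang 82.35 want 81.46292885255073 tilt [-0.004  0.004 -1.   ] F [ 0.1 -0.2  0.5] w -0.4 q7 1.74
```

View pics/w2.png

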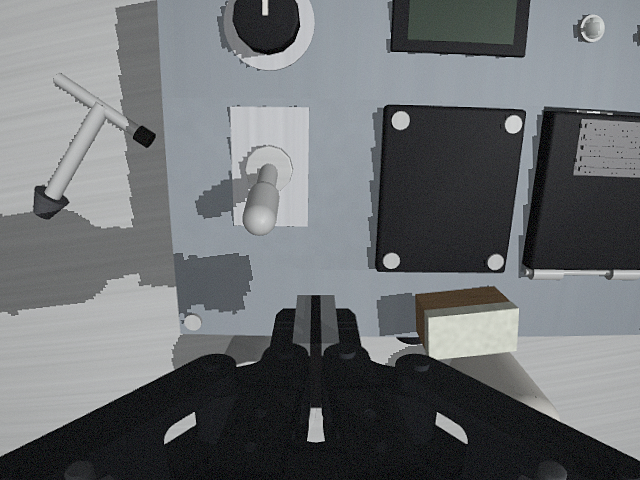

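The finger is down between the lever and the rear edge. It is 20 mm too far left, so I'll correct that in small steps.

>>> apply_moves:
  targets:
    - [[0, 0, -7], 0, 0]
    - [[0, 0, -7], 0, 0]
    - [[0, 0, -6], 0, 0]
    - [[0, 0, 0], 0, 0]

```text
clock: 3.75
eef_pos: [590.1, -225.3, 122.0]
tool_rot: [-0.597, 1.568, 0.839]
force: [-0.2, 0.2, 0.1]
width: -0.1
```

```bash
python3 -c "
from h import *
rep(52,-85,118)
"
```

```text
clk 3.75 pos [ 590.1 -225.3  122. ] console xy [np.float64(57.3), np.float64(-87.0)] shift [4.  5.3 2. ] z ang 82.26 want 81.46292885255073 tilt [ 0.002  0.002 -1.   ] F [-0.2  0.2  0.1] w -0.1 q7 1.77
```

>>> apply_moves:
  targets:
    - [[2, 8, 0], 0, 0]
    - [[2, 8, 0], 0, 0]
    - [[0, 5, 0], 0, 0]
    - [[0, 5, 0], 0, 0]
    - [[0, 3, 0], 0, 0]

```text
clock: 4.38
eef_pos: [558.7, -220.5, 117.5]
tool_rot: [-0.154, 1.568, 1.282]
force: [-0.0, 0.8, -0.3]
width: -0.2
```

```bash
python3 -c "
from h import *
rep(18,-85,118)
grab('wrist','w3')
"
```

```text
clk 4.38 pos [ 558.7 -220.5  117.5] console xy [np.float64(25.6), np.float64(-86.8)] shift [-0.5  7.6  1.9] z ang 82.28 want 81.46292885255073 tilt [ 0.001  0.003 -1.   ] F [-0.   0.8 -0.3] w -0.2 q7 1.78
```

View pics/w3.png

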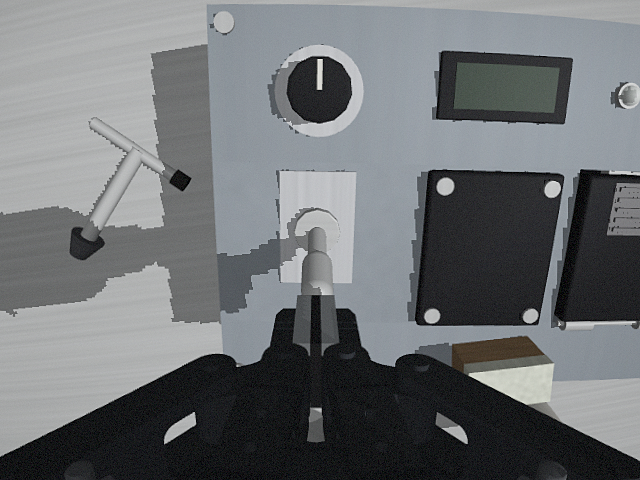

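The finger is in line with the lever at about (317,275) and close to touching it. I'll keep pushing forward.

>>> apply_moves:
  targets:
    - [[0, 5, 1], 0, 0]
    - [[0, 5, 0], 0, 0]
    - [[0, 4, 0], 0, 0]

```text
clock: 4.8
eef_pos: [544.3, -217.3, 117.6]
tool_rot: [-0.208, 1.568, 1.228]
force: [-0.1, 0.6, 0.7]
width: -0.3
```

```bash
python3 -c "
from h import *
rep(5,-85,118)
grab('wrist','w4')
"
```

```text
clk 4.8 pos [ 544.3 -217.3  117.6] console xy [np.float64(10.8), np.float64(-85.8)] shift [-0.4  5.8  0.9] z ang 82.29 want 81.46292885255073 tilt [ 0.001  0.003 -1.   ] F [-0.1  0.6  0.7] w -0.3 q7 1.78
```

View pics/w4.png

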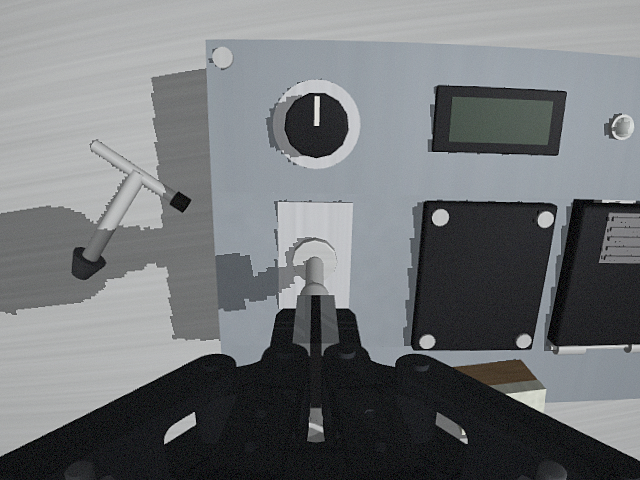

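>>> apply_moves:
  targets:
    - [[0, 4, 0], 0, 0]
    - [[0, 4, 0], 0, 0]
    - [[0, 2, 0], 0, 0]

```text
clock: 5.22
eef_pos: [533.1, -215.9, 117.6]
tool_rot: [-0.007, 1.568, 1.429]
force: [0.4, 0.1, -0.3]
width: 0.1
```

```bash
python3 -c "
from h import *
rep(5,-85,118)
grab('wrist','w5')
w=load('w5')
print(proj(w,[tow(-58,-85,101),tow(-95,-135,85),tow(-8.4,-85,129)]))
"
```

```text
clk 5.22 pos [ 533.1 -215.9  117.6] console xy [np.float64(-0.4), np.float64(-86.1)] shift [-0.4 -5.4  1. ] z ang 82.28 want 81.46292885255073 tilt [ 0.     0.003 -1.   ] F [ 0.4  0.1 -0.3] w 0.1 q7 1.78
[[318.82209494 147.54559202]
 [208.37601975  60.97599233]
 [317.59100268 279.41920169]]
```

View pics/w5.png

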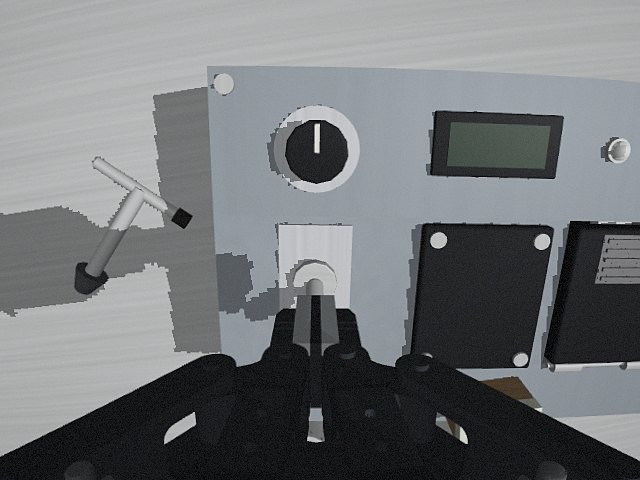

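```bash
python3 -c "
from h import *
grab('scene','s5');grab('top','t5')
a=cv2.resize(cv2.imread('pics/s5.png')[180:330,110:310],None,fx=4,fy=4,interpolation=cv2.INTER_CUBIC);cv2.imwrite('pics/s5c.png',a)
a=cv2.resize(cv2.imread('pics/t5.png')[190:340,400:580],None,fx=4,fy=4,interpolation=cv2.INTER_CUBIC);cv2.imwrite('pics/t5c.png',a)
w=load('w5')
for v in range(270,345,6): print(v,dep(w,(310,v)).round(0),dep(w,(318,v)).round(0))
c=-w['R'].T@w['t'];print('cam',c, w['R'][2])
"
```

```text
270 [ 534. -218.   93.] [ 535. -214.   93.]
276 [ 537. -219.   93.] [ 538. -215.   93.]
282 [ 540. -219.   95.] [ 540. -215.   96.]
288 [ 540. -219.  101.] [ 542. -215.   99.]
294 [ 542. -219.  103.] [ 543. -216.  103.]
300 [ 523. -216.  153.] [ 524. -213.  152.]
306 [ 524. -216.  157.] [ 524. -213.  157.]
312 [ 524. -216.  161.] [ 524. -214.  161.]
318 [ 523. -216.  166.] [ 524. -214.  166.]
324 [ 523. -216.  170.] [ 523. -214.  171.]
330 [ 524. -216.  173.] [ 524. -214.  173.]
336 [ 524. -216.  176.] [ 524. -214.  176.]
342 [ 523. -216.  181.] [ 524. -214.  181.]
cam [ 463.26408121 -206.55049282  286.17959902] [ 0.28062675 -0.03530169 -0.95916757]
```

View pics/s5c.png

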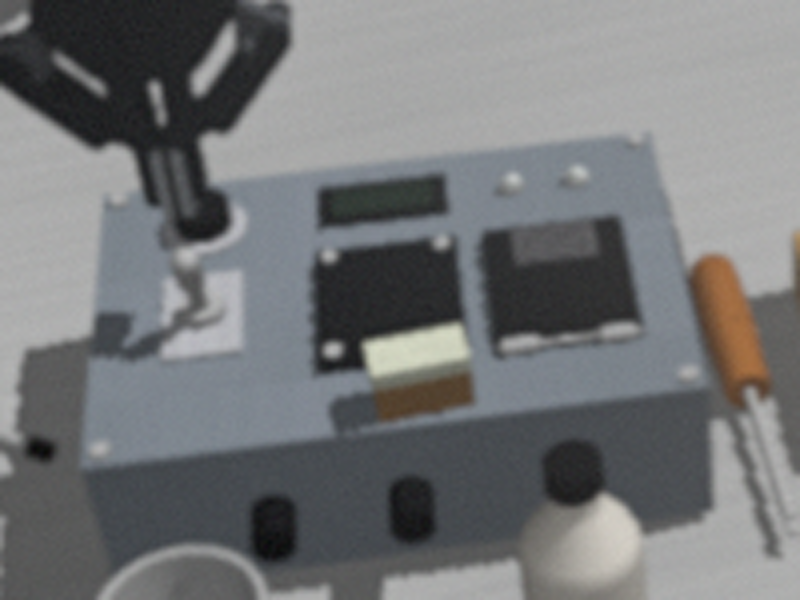

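View pics/t5c.png

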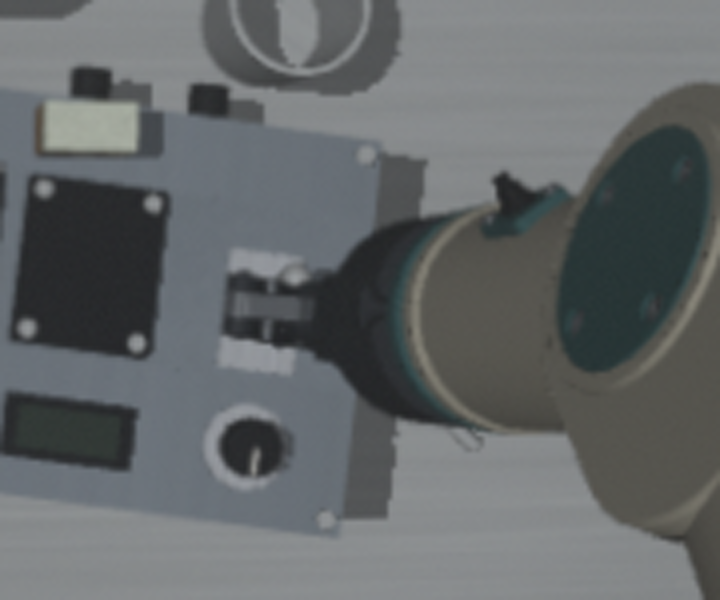

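The finger passed over the lever without touching it. Wrist depth puts the fingertip near z 150 while the reported TCP is at 118, so the two disagree by about 32 mm. I'll work out the real tip offset from the images.

```bash
python3 -c "
from h import *
for t in ('w5','w4','w1'):
  w=load(t); d=w['d']
  for u in (308,318,326):
    col=d[250:340,u]; j=np.argmax(np.abs(np.diff(col))); v=250+j+1
    print(t,u,v,[dep(w,(u,v+k)).round(1).tolist() for k in(0,1,2,4)])
w=load('s5');d=w['d']
# scene: fingertip
for v in range(225,250,2): print(v,[(dep(w,(u,v)).round(0)).tolist() for u in (152,156)])
"
```

```text
w5 308 295 [[523.4, -216.9, 147.8], [523.0, -216.9, 149.6], [523.2, -216.9, 149.9], [523.2, -216.8, 151.7]]
w5 318 295 [[524.2, -213.4, 147.1], [524.1, -213.5, 148.1], [524.0, -213.4, 149.2], [523.2, -213.4, 152.7]]
w5 326 295 [[524.2, -210.6, 147.9], [524.4, -210.6, 148.2], [524.4, -210.7, 149.2], [524.4, -210.7, 150.8]]
w4 308 290 [[474.3, -208.0, 286.1], [545.0, -220.2, 119.4], [545.5, -220.3, 119.4], [545.7, -220.3, 121.0]]
w4 318 295 [[535.2, -214.8, 147.4], [535.2, -214.9, 148.1], [535.1, -214.9, 149.2], [535.3, -214.9, 150.5]]
w4 326 295 [[535.8, -212.0, 146.7], [535.5, -212.0, 148.3], [535.4, -212.1, 149.4], [535.6, -212.1, 150.6]]
w1 308 273 [[613.2, -247.4, 84.5], [614.3, -247.6, 83.3], [614.6, -247.6, 84.7], [616.0, -247.8, 84.7]]
w1 318 295 [[571.9, -234.4, 221.5], [572.0, -234.4, 222.1], [571.6, -234.3, 224.0], [572.3, -234.5, 224.1]]
w1 326 295 [[572.7, -231.6, 220.5], [572.7, -231.6, 221.6], [572.2, -231.6, 223.5], [572.6, -231.7, 224.4]]
225 [[541.0, -216.0, 164.0], [543.0, -210.0, 163.0]]
227 [[546.0, -217.0, 163.0], [545.0, -211.0, 161.0]]
229 [[543.0, -218.0, 157.0], [544.0, -211.0, 156.0]]
231 [[543.0, -219.0, 152.0], [546.0, -212.0, 153.0]]
233 [[545.0, -219.0, 150.0], [544.0, -213.0, 147.0]]
235 [[468.0, -222.0, 87.0], [488.0, -214.0, 100.0]]
237 [[475.0, -222.0, 88.0], [486.0, -215.0, 94.0]]
239 [[475.0, -223.0, 83.0], [485.0, -216.0, 88.0]]
241 [[485.0, -224.0, 86.0], [488.0, -217.0, 86.0]]
243 [[484.0, -225.0, 80.0], [557.0, -217.0, 136.0]]
245 [[494.0, -225.0, 84.0], [559.0, -217.0, 133.0]]
247 [[502.0, -226.0, 85.0], [559.0, -218.0, 128.0]]
249 [[509.0, -227.0, 86.0], [559.0, -219.0, 125.0]]
```

Both the wrist and scene depths put the fingertips 29.5 mm above the reported TCP, consistently; x and y agree. I'll back off behind the lever, still above it, then go 29 mm lower and re-check before pushing.

>>> apply_moves:
  targets:
    - [[0, -20, 0], 0, 0]
    - [[0, -20, 0], 0, 0]
    - [[0, -12, 0], 0, 0]
    - [[0, 0, 0], 0, 0]
    - [[0, 0, 0], 0, 0]

```text
clock: 6.0
eef_pos: [585.4, -223.0, 117.3]
tool_rot: [0.406, 1.567, 1.841]
force: [-0.1, -0.2, -0.9]
width: 0.4
```

```bash
python3 -c "
from h import *
rep(54,-85,88)
"
```

```text
clk 6.0 pos [ 585.4 -223.   117.3] console xy [np.float64(52.4), np.float64(-85.3)] shift [29.3 -1.7  0.2] z ang 82.27 want 81.46292885255073 tilt [-0.001  0.003 -1.   ] F [-0.1 -0.2 -0.9] w 0.4 q7 1.77
```

>>> apply_moves:
  targets:
    - [[12, 0, 0], 0, 0]
    - [[10, 0, 0], 0, 0]
    - [[6, 0, 0], 0, 0]
    - [[0, 0, 0], 0, 0]

```text
clock: 6.5
eef_pos: [583.2, -222.7, 86.7]
tool_rot: [0.88, 1.565, 2.315]
force: [0.2, 0.5, 0.8]
width: -0.2
```

```bash
python3 -c "
from h import *
rep(20,-85,88)
grab('wrist','w6'); w=load('w6')
print([dep(w,(u,297)).round(1).tolist() for u in (308,318,326)])
"
```

```text
clk 6.5 pos [ 583.2 -222.7   86.7] console xy [np.float64(50.1), np.float64(-85.4)] shift [-1.2 30.1  0.8] z ang 82.23 want 81.46292885255073 tilt [-0.004  0.004 -1.   ] F [0.2 0.5 0.8] w -0.2 q7 1.77
[[573.7, -223.8, 118.3], [573.8, -220.3, 119.2], [574.2, -217.5, 119.1]]
```

View pics/w6.png

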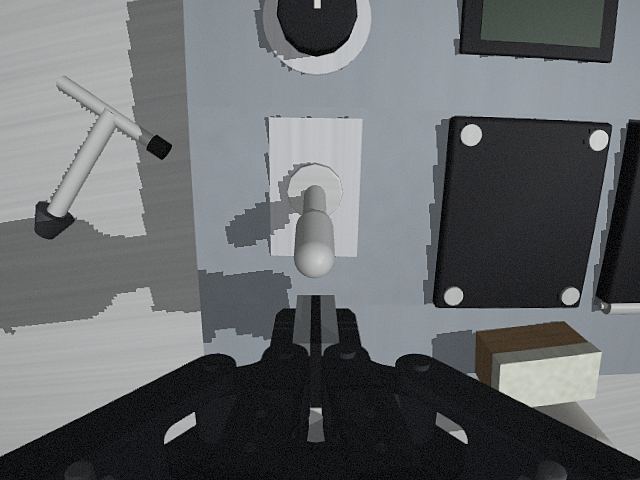

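The lever end at (314,260) is directly in front of the fingertip at (316,296), whose true height is about 117. Now I'll push.

>>> apply_moves:
  targets:
    - [[0, 6, 0], 0, 0]
    - [[0, 6, 0], 0, 0]
    - [[0, 5, 0], 0, 0]
    - [[0, 5, 0], 0, 0]

```text
clock: 7.05
eef_pos: [565.3, -220.4, 89.5]
tool_rot: [-1.259, 1.564, 0.177]
force: [6.9, -0.7, 1.2]
width: 0.1
```

```bash
python3 -c "
from h import *
rep(18,-85,88)
"
```

```text
clk 7.05 pos [ 565.3 -220.4   89.5] console xy [np.float64(32.1), np.float64(-85.8)] shift [ 1.4 14.1  1. ] z ang 82.26 want 81.46292885255073 tilt [ 0.007  0.001 -1.   ] F [ 6.9 -0.7  1.2] w 0.1 q7 1.77
```

>>> apply_moves:
  targets:
    - [[0, 4, 0], 0, 0]
    - [[0, 4, 0], 0, 0]
    - [[0, 4, 0], 0, 0]

```text
clock: 7.42
eef_pos: [554.7, -219.0, 90.5]
tool_rot: [-1.425, 1.559, 0.011]
force: [-0.7, 0.2, -1.1]
width: -0.0
```

```bash
python3 -c "
from h import *
rep(18,-85,88)
grab('wrist','w7')
"
```

```text
clk 7.42 pos [ 554.7 -219.    90.5] console xy [np.float64(21.4), np.float64(-85.9)] shift [2.4 3.4 1. ] z ang 82.29 want 81.46292885255073 tilt [ 0.012  0.    -1.   ] F [-0.7  0.2 -1.1] w -0.0 q7 1.78
```

View pics/w7.png

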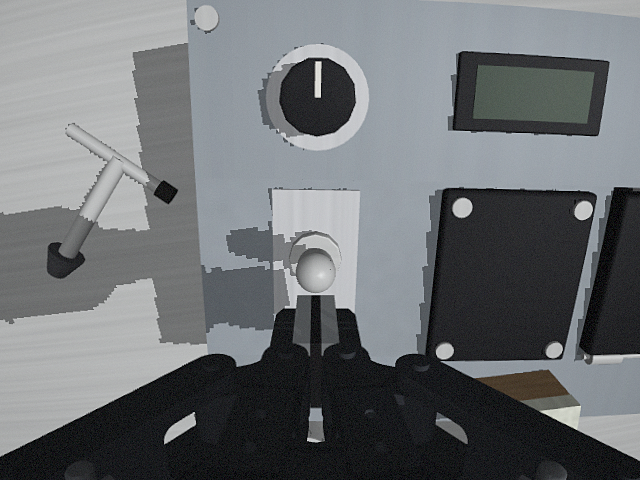

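```bash
python3 -c "
from h import *
w=load('w7'); print(dep(w,(316,270)),dep(w,(316,285)),'off tip',tow(-8.4,-85,129),'px end off',proj(w,[tow(6-48*.343,-85,135)]),'end mid',proj(w,[tow(6,-85,138)]))
"
```

```text
[ 529.63717241 -215.08607709  136.17690357] [ 534.62162612 -215.76028822  136.12897616] off tip [ 525.37488244 -213.61122783  129.        ] px end off [[318.98999666 248.82709355]] end mid [[318.20361101 302.00861223]]
```

>>> apply_moves:
  targets:
    - [[1, 4, 0], 0, 0]
    - [[1, 4, 0], 0, 0]
    - [[0, 3, 0], 0, 0]

```text
clock: 7.85
eef_pos: [547.2, -218.1, 89.1]
tool_rot: [-1.528, 1.55, -0.092]
force: [6.2, -1.2, -1.7]
width: -0.1
```

```bash
python3 -c "
from h import *
rep(18,-85,88)
grab('wrist','w8')
w=load('w8'); print('px end off',proj(w,[tow(6-48*.343,-85,135)]),'end mid',proj(w,[tow(6,-85,138)]))
"
```

```text
clk 7.85 pos [ 547.2 -218.1   89.1] console xy [np.float64(13.9), np.float64(-86.2)] shift [ 1.2 -4.1  1.1] z ang 82.29 want 81.46292885255073 tilt [ 0.02  -0.002 -1.   ] F [ 6.2 -1.2 -1.7] w -0.1 q7 1.78
px end off [[319.27452897 274.94933773]] end mid [[318.47101083 327.07087461]]
```

View pics/w8.png

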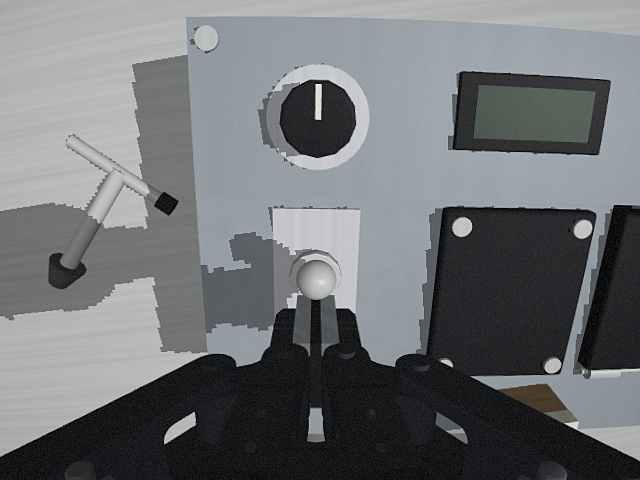

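The lever end is at (317,279), against a predicted off position of row 275 and a middle position of row 327. The force rose at its stop, so it's over. I'll withdraw rearward and up, then look.

>>> apply_moves:
  targets:
    - [[0, -10, 0], 0, 0]
    - [[0, -8, 0], 0, 0]
    - [[-30, 0, 0], 0, 0]
    - [[-30, 0, 0], 0, 0]
    - [[-10, 0, 0], 0, 0]
    - [[0, 0, 0], 0, 0]

```text
clock: 8.65
eef_pos: [561.7, -219.8, 158.3]
tool_rot: [-1.372, 1.56, 0.064]
force: [-1.0, -0.4, -0.3]
width: 0.1
```

```bash
python3 -c "
from h import *
rep(-8,78,150)
grab('wrist','w9');grab('scene','s9')
a=cv2.resize(cv2.imread('pics/s9.png')[180:330,110:310],None,fx=4,fy=4,interpolation=cv2.INTER_CUBIC);cv2.imwrite('pics/s9c.png',a)
w=load('w9'); print(proj(w,[tow(6-48*.343,-85,135),tow(6+48*.343,-85,135),tow(-58,-85,101),tow(95,-135,85)]))
"
```

```text
clk 8.65 pos [ 561.7 -219.8  158.3] console xy [np.float64(28.4), np.float64(-85.7)] shift [  8.3  34.1 164.2] z ang 82.29 want 81.46292885255073 tilt [ 0.011  0.001 -1.   ] F [-1.  -0.4 -0.3] w 0.1 q7 1.78
[[317.29294706 187.71960676]
 [316.23247952 256.08196032]
 [318.28207971  83.17281464]
 [236.73300745 335.86715334]]
```

View pics/w9.png

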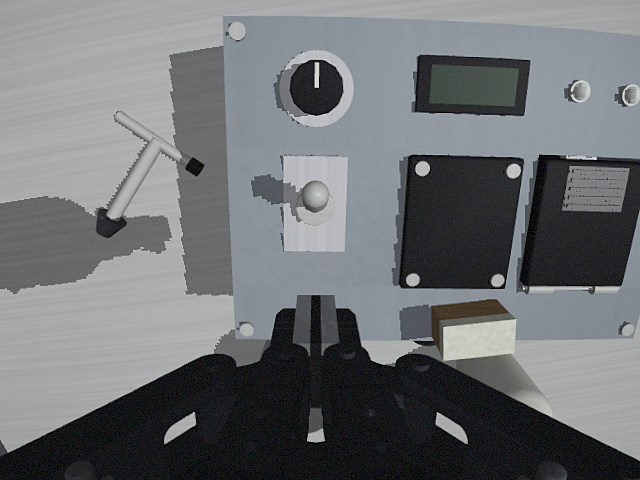

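View pics/s9c.png

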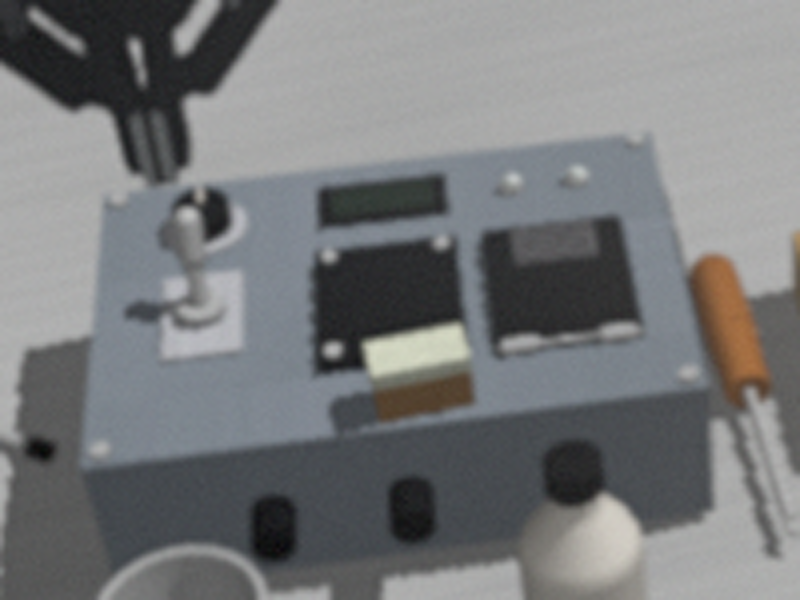

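The lever now leans to the front: its end is at (315,195), with off predicted at row 188 and on at 256. The console, key and carton have not moved. Next I'll move over to the hatch pad, at about (596,189).

```bash
python3 -c "
from h import *
w=load('w9');print(onz(w,(596,189),92),dep(w,(596,189)))"
```

```text
[552.19467949 -52.96054027  92.        ] [551.62879087 -54.39182876  94.13206468]
```

>>> apply_moves:
  targets:
    - [[0, 7, 30], 0, 0]
    - [[0, 7, 30], 0, 0]
    - [[0, 7, 30], 0, 0]
    - [[0, 7, 30], 0, 0]
    - [[0, 6, 25], 0, 0]
    - [[0, 0, 8], 0, 0]
    - [[0, 0, 0], 0, 0]
    - [[0, 0, 0], 0, 0]

```text
clock: 9.75
eef_pos: [542.4, -61.2, 148.9]
tool_rot: [1.469, 1.565, 2.902]
force: [0.1, -0.2, -0.9]
width: 0.3
```

```bash
python3 -c "
from h import *
rep(-10,77.5,70)
grab('wrist','w10')"
```

```text
clk 9.75 pos [542.4 -61.2 148.9] console xy [np.float64(-14.1), np.float64(68.2)] shift [78.9 -4.7  9.2] z ang 82.07 want 81.46292885255073 tilt [-0.006  0.001 -1.   ] F [ 0.1 -0.2 -0.9] w 0.3 q7 1.51
```

View pics/w10.png

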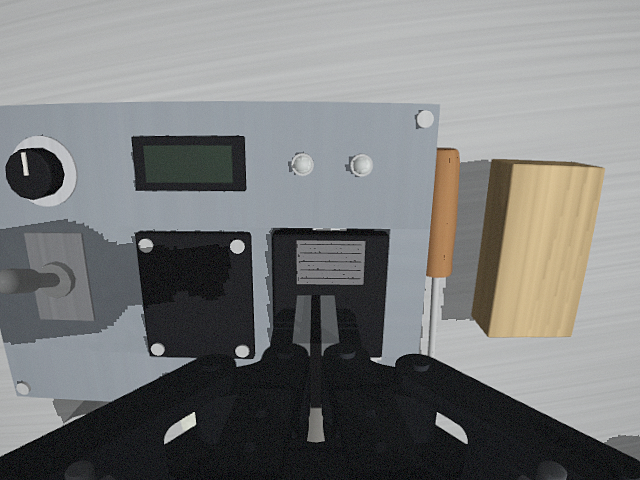

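The ribbed pad is at (331,262), 9 mm left of the finger. I'll shift over and descend to just above it.

>>> apply_moves:
  targets:
    - [[10, -2, 5], 0, 0]
    - [[20, -2, 4], 0, 0]
    - [[20, 0, 0], 0, 0]
    - [[15, 0, 0], 0, 0]
    - [[0, 0, 0], 0, 0]

```text
clock: 10.42
eef_pos: [548.2, -55.2, 80.2]
tool_rot: [1.604, 1.566, 3.032]
force: [0.9, 0.4, -0.3]
width: -0.0
```

```bash
python3 -c "
from h import *
rep(-9,77.5,62.5)
grab('wrist','w11'); w=load('w11')
for v in range(270,305,4): print(v,dep(w,(308,v)).round(1),dep(w,(326,v)).round(1))"
```

```text
clk 10.43 pos [548.2 -55.2  80.2] console xy [np.float64(-9.4), np.float64(75.0)] shift [17.7 -0.5  2.5] z ang 81.79 want 81.46292885255073 tilt [-0.005  0.001 -1.   ] F [ 0.9  0.4 -0.3] w -0.0 q7 1.5
270 [535.9 -56.   92. ] [536.9 -49.   92.1]
274 [537.8 -56.3  91.3] [538.3 -49.2  92.8]
278 [539.  -56.5  92.5] [539.9 -49.4  92.8]
282 [540.3 -56.6  93.6] [541.3 -49.6  93.5]
286 [541.1 -56.7  95.7] [542.8 -49.8  94. ]
290 [543.6 -57.1  93.7] [545.2 -50.1  92.5]
294 [544.7 -57.3  95.2] [545.7 -50.3  95.1]
298 [538.6 -56.  113.1] [539.2 -49.8 113.7]
302 [538.6 -56.  116.3] [539.6 -49.9 116.2]
```

View pics/w11.png

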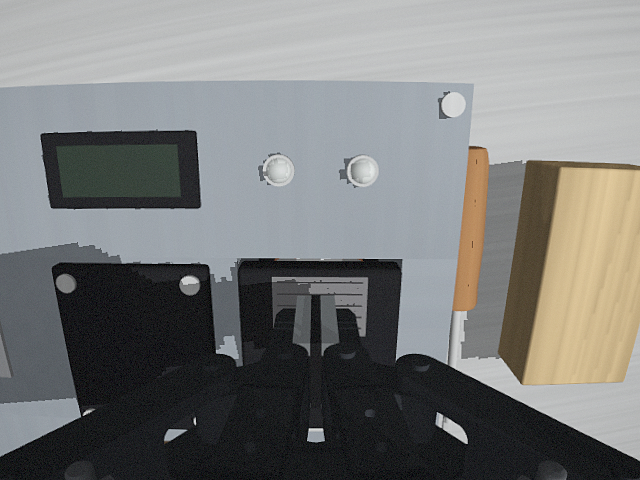

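The finger is over the pad at a true height of about 110, with the pad at 92. I'll press in small steps.

>>> apply_moves:
  targets:
    - [[6, 0, 2], 0, 0]
    - [[6, 0, 0], 0, 0]
    - [[4, 0, 0], 0, 0]
    - [[2, 0, 0], 0, 0]
    - [[2, 0, 0], 0, 0]

```text
clock: 11.1
eef_pos: [550.3, -53.4, 61.7]
tool_rot: [1.314, 1.57, 2.741]
force: [-0.8, -0.3, 2.9]
width: 0.0
```

```bash
python3 -c "
from h import *
rep(-9,77.5,57.5)"
```

```text
clk 11.1 pos [550.3 -53.4  61.7] console xy [np.float64(-7.6), np.float64(77.2)] shift [4.2 1.4 0.3] z ang 81.77 want 81.46292885255073 tilt [-0.001  0.    -1.   ] F [-0.8 -0.3  2.9] w 0.0 q7 1.49
```

Contact at about 3 N, as predicted. I'll push in to the firm stop.

>>> apply_moves:
  targets:
    - [[2, 0, 0], 0, 0]
    - [[2, 0, 0], 0, 0]
    - [[2, 0, 0], 0, 0]

```text
clock: 11.48
eef_pos: [550.4, -53.3, 60.5]
tool_rot: [-1.025, 1.57, 0.402]
force: [-5.2, -0.0, 20.9]
width: 0.5
```

```bash
python3 -c "
from h import *
rep(-9,77.5,57.5)"
```

```text
clk 11.47 pos [550.4 -53.3  60.5] console xy [np.float64(-7.4), np.float64(77.2)] shift [3.  1.6 0.3] z ang 81.75 want 81.46292885255073 tilt [ 0.001  0.    -1.   ] F [-5.2 -0.  20.9] w 0.5 q7 1.49
```

A 21 N reaction means it is at the firm stop. I'll lift away, up and to the front, ahead of the hatch.

>>> apply_moves:
  targets:
    - [[-20, 0, 0], 0, 0]
    - [[-40, 10, 0], 0, 0]
    - [[-50, 30, 0], 0, 0]
    - [[-40, 40, 0], 0, 0]
    - [[0, 50, 0], 0, 0]
    - [[0, 30, 0], 0, 0]
    - [[0, 0, 0], 0, 0]
    - [[0, 0, 0], 0, 0]

```text
clock: 12.48
eef_pos: [391.2, -29.8, 215.3]
tool_rot: [-1.376, 1.56, 0.051]
force: [-0.5, -0.5, 0.4]
width: -0.2
```

```bash
python3 -c "
from h import *
rep(-9,77.5,57.5)
grab('wrist','w12');grab('scene','s12')
a=cv2.resize(cv2.imread('pics/s12.png')[130:330,110:370],None,fx=3,fy=3,interpolation=cv2.INTER_CUBIC);cv2.imwrite('pics/s12c.png',a)"
```

```text
clk 12.47 pos [391.2 -29.8 215.3] console xy [np.float64(-168.4), np.float64(76.8)] shift [ 159.4 -157.8   -0.4] z ang 81.76 want 81.46292885255073 tilt [ 0.01   0.001 -1.   ] F [-0.5 -0.5  0.4] w -0.2 q7 1.44
```

View pics/s12c.png

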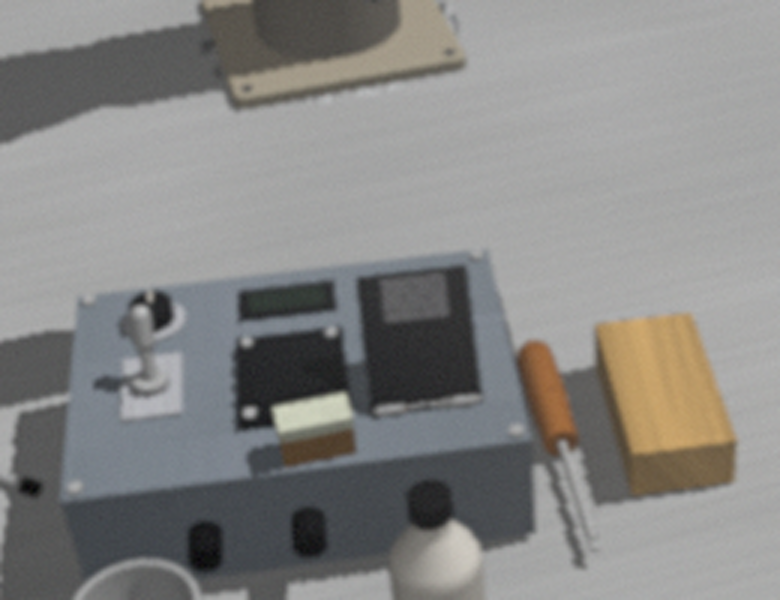

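View pics/w12.png

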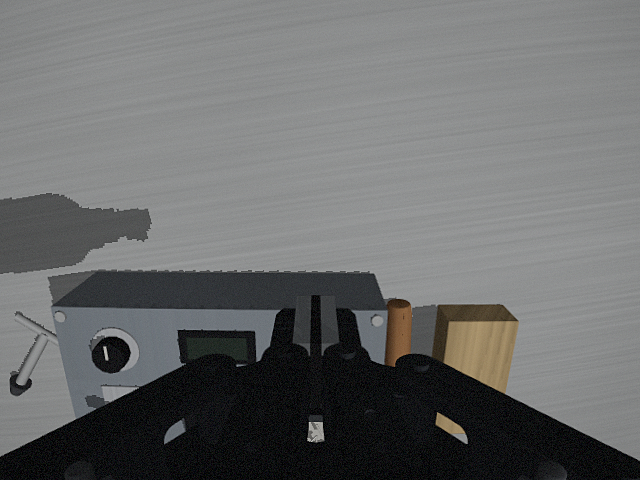

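The scene view shows the hatch rising (it is taller at (415,335)), while the lever stays to the front and the bystanders are unmoved. I'll wait and watch.

>>> apply_moves:
  targets:
    - [[0, 0, 0], 0, 0]
    - [[0, 0, 0], 0, 0]
    - [[0, 0, 0], 0, 0]
    - [[0, 0, 0], 0, 0]
    - [[0, 0, 0], 0, 0]
    - [[0, 0, 0], 0, 0]
    - [[0, 0, 0], 0, 0]
    - [[0, 0, 0], 0, 0]
    - [[0, 0, 0], 0, 0]
    - [[0, 0, 0], 0, 0]

```text
clock: 13.82
eef_pos: [392.6, -30.1, 214.4]
tool_rot: [-1.38, 1.562, 0.047]
force: [0.1, -0.3, -0.1]
width: -0.1
```

```bash
python3 -c "
from h import *
rep(-9,77.5,57.5)
grab('scene','s13');grab('top','t13')
a=cv2.resize(cv2.imread('pics/s13.png')[130:330,110:370],None,fx=3,fy=3,interpolation=cv2.INTER_CUBIC);cv2.imwrite('pics/s13c.png',a)"
```

```text
clk 13.82 pos [392.6 -30.1 214.4] console xy [np.float64(-166.9), np.float64(76.7)] shift [ 158.2 -156.5   -0.2] z ang 81.72 want 81.46292885255073 tilt [ 0.009  0.    -1.   ] F [ 0.1 -0.3 -0.1] w -0.1 q7 1.44
```

View pics/s13c.png

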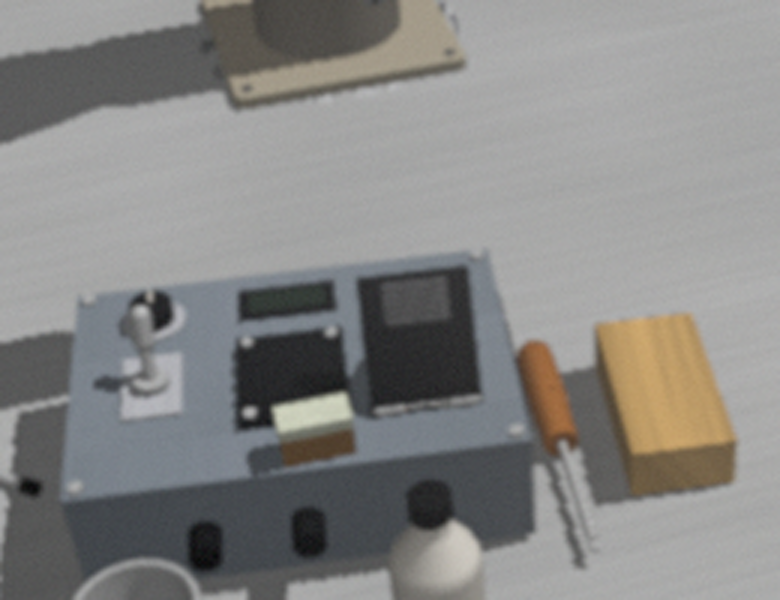

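View pics/t13.png

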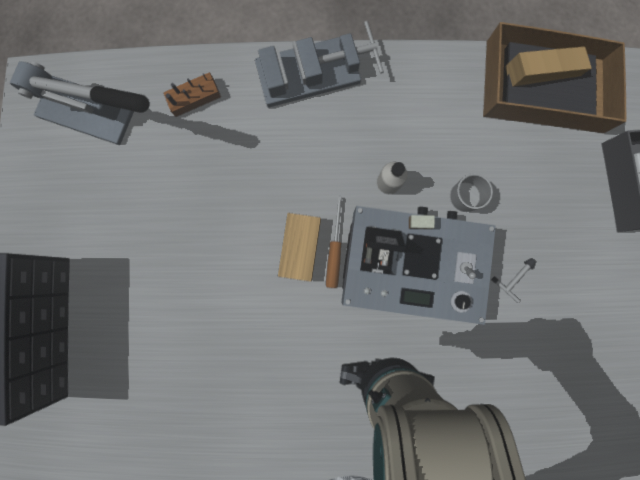

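The top view shows the fuse bay exposed at (380,252) with the hatch upright. I'll check the heights and wait out another second.

>>> apply_moves:
  targets:
    - [[0, 0, 0], 0, 0]
    - [[0, 0, 0], 0, 0]
    - [[0, 0, 0], 0, 0]
    - [[0, 0, 0], 0, 0]
    - [[0, 0, 0], 0, 0]
    - [[0, 0, 0], 0, 0]
    - [[0, 0, 0], 0, 0]
    - [[0, 0, 0], 0, 0]
    - [[0, 0, 0], 0, 0]
    - [[0, 0, 0], 0, 0]

```text
clock: 15.18
eef_pos: [392.6, -30.2, 214.3]
tool_rot: [-1.384, 1.562, 0.042]
force: [-0.4, -0.3, -0.4]
width: 0.2
```

```bash
python3 -c "
from h import *
grab('scene','s14');grab('top','t14')
for tag in ('s12','s13','s14'):
  s=load(tag);P=np.array([dep(s,(u,v)) for u in range(232,268,2) for v in range(210,265)])
  m=(P[:,2]>100)&(P[:,2]<200);Q=P[m];
  n=np.linalg.svd(Q-np.median(Q,0),full_matrices=False)[2][2] if len(Q)>10 else None
  print(tag,m.sum(),'max z',np.percentile(P[m][:,2],99).round(1),'hatch angle',np.arccos(abs(n[2])).round(3))
t0=load('top0');t=load('t14');d=cv2.absdiff(t0['im'],t['im']).max(2)>40
n,l,st,ce=cv2.connectedComponentsWithStats(d[130:330,270:560].astype(np.uint8))
print([(st[i]+[270,130,0,0,0]).tolist() for i in range(1,n) if st[i][4]>8])
s=load('s14');print('lever end',onz(s,(110+140/3,130+313/3),135),'console xy off end',tow(6-16.5,-85,135))
im=t['im'][190:340,330:510]; cv2.imwrite('pics/t14c.png',cv2.resize(im,None,fx=4.4,fy=4,interpolation=cv2.INTER_CUBIC))
"
```

```text
s12 670 max z 151.7 hatch angle 0.898
s13 684 max z 159.9 hatch angle 1.1
s14 690 max z 160.2 hatch angle 1.099
[[367, 227, 39, 27, 172], [367, 248, 4, 14, 40], [379, 249, 11, 16, 114], [369, 256, 11, 13, 84], [379, 258, 11, 13, 48], [468, 258, 17, 8, 67], [372, 269, 11, 4, 27], [466, 269, 5, 4, 15], [472, 270, 10, 8, 41], [473, 318, 87, 12, 692]]
lever end [ 532.12657747 -212.34433984  135.        ] console xy off end [ 523.29815039 -213.29948433  135.        ]
```

View pics/t14c.png

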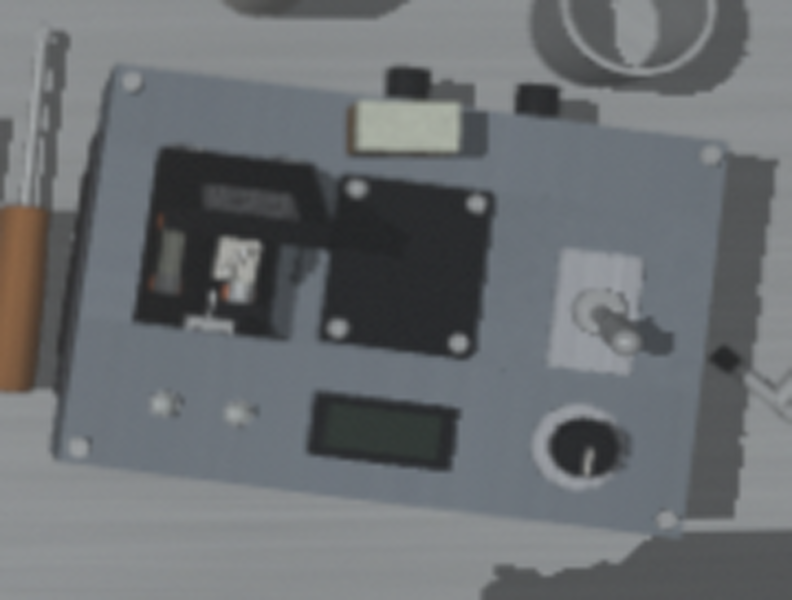

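The hatch reads 1.10 rad with its free edge at 160, in two looks 1.35 s apart. In the top crop the lever end moved from (634,277) to (624,342), about 29 mm. Nothing else has shifted.

```bash
python3 -c "
from h import *
print(ctrl.finish_job())"
```

```text
the job is handed in; nothing more can be done
None
```

I switched the console off first, then pressed the fuse hatch once, backed the arm away, and handed the job in at about 15.3 s.

**Final state**
- **Toggle:** the lever leans to the front. In the top view its end moved about 29 mm forward, the full travel. In two other checks the lever end was off its expected position. From the wrist it was about 7 pixels off, 5 of which is the camera's general offset. A rough ray from the scene camera put it about 9 mm rearward of the computed off position, and I took the top view's full travel as the better evidence.
- **Hatch:** it opened to 1.10 rad with its free edge at 160 mm. Two looks 1.35 s apart gave the same reading. The press reached its firm stop at 21 N.
- **Everything else:** comparing the top view before and after, only the hatch, the lever and shadows changed. The console and the other things on the bench had not moved, and the wrist force read about zero.

**What went wrong along the way**
- **First toggle pass:** it went over the lever without touching anything. Two cameras showed the fingertips about 29.5 mm higher than the reported tool position. I allowed for that from then on.
- **Sideways move:** one move also went about 20 mm too far sideways. I corrected it before touching anything.

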